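# Contact reading of a sample disc

## Task

Take a contact reading of the larger sample disc, the gold one (not the ring, nor the small steel disc): turn the index table by its upright posts until the nest with that disc clicks in under the probe, without touching the disc. Only then pull the spring-return ball lever forward until its pointer is at the long white line engraved on the dial, short of the stop, and finish while still holding it there by its ball or rod, since letting go lifts the probe. Leave the other things on the desk where they are.

Things in the scene. Friction and masses are not known exactly. Their poses are not given: they have to be found in the camera images.
- stand: Grey contact tester, fixed to the desk; origin on the desk under the index table's axis. x points to its column at the back, y to its left, z up. Head: underside at z 107 mm, top z 185, front face 20 mm behind the table's axis, 66 mm wide; column and quill rise to z 223 and 205.
- table_axis (a point): Centre of the top face (z 45 mm) of the round index table, 168 mm across; axes as stand (they do not turn with the table). Four equal nests (steel rings, 34 mm outside, 27 inside, 5 high) sit every 90 degrees, centres 48 mm from the axis. The probe stands over the point 48 mm out along +x.
- table (a joint): Angle of the index table, rad, counter-clockwise from above positive; 0 at the start; turns without end either way. A sprung detent holds it at every multiple of 1.5708, one nest then being under the probe; let go within 0.5 rad of one, it snaps in by itself. About 3 N at a post turns it.
- post0 (a point): Upright steel finger post on the table, 12 mm thick, z 45 to 90 mm, 72 mm from the axis; four of them, midway between the nests. The point is on the post's axis at z 78 mm. Push or pinch it sideways to turn the table. At +45 degrees from the stand's x axis at the start.
- post1 (a point): The same, next post counter-clockwise (+135 degrees at the start: front left).
- post2 (a point): The same, third post (-135 degrees at the start: front right).
- post3 (a point): The same, fourth post (-45 degrees at the start).
- disc_mid (a point): Centre of the gold sample disc, 24 mm across and 8 mm thick, half-way up (z 49 mm); it lies flat and loose in one of the nests, never the one under the probe at the start. The robot must not touch it.
- coin_1: The same gold sample disc; origin at the centre of its underside.
- coin_2: Smaller steel sample disc, 21 mm across, 8 mm thick, in another nest; not to be tested.
- gold_ring: Finger ring lying flat in a third nest, 22 x 25 x 5 mm; not to be tested.
- probe_tip (a point): Lower end of the probe's brass pin (6 mm thick, below a 16 mm steel quill); z 73 mm with the lever at rest, 20 mm above the disc's top. It goes straight down 22 mm per rad of lever travel; the pin is sprung and gives way (2 to 5 N) once it meets the disc.
- pin: The probe's brass pin; origin at its lower end.
- handle: The lever on the tester's right side: steel rod (10 mm thick) with a black ball knob, 30 mm across, at its end; origin at the pivot.
- ball (a point): Centre of the lever's ball knob, 110 mm from the pivot. At rest the lever leans back 0.35 rad from upright, ball at z 253 mm. Nothing stands over the ball, or at its height within 50 mm beside it, on its way to the mark.
- pivot (a point): The lever's pivot, centre of the ball's arc, z 150 mm, in the lever's plane; axes as stand. The lever swings in this point's x-z plane, towards -x and down when pulled.
- mark_point (a point): Where the centre of the ball is when the lever's pointer is at the white mark: 110 mm from the pivot, leaning forward 0.75 rad from upright, z 230 mm.
- lever (a joint): Lever travel, rad: 0 at rest (leaning back), grows as it is pulled forward and down. The probe meets the disc at 0.91; the mark (long white line on the dial) is at 1.10; hard stop at 1.45. A spring always draws it back to rest: about 4 N at the ball at the start, 10 N at the mark.
- steel_dish: Bystander: small steel dish, 86 mm across, 16 mm high, on the desk to the right of the tester.
- tweezers: Bystander: steel tweezers, 128 mm long, on the desk to the right of the tester.
- loupe: Bystander: folding loupe, 24 x 38 x 18 mm, on the desk to the right.
- pen_blue: Bystander: ball pen, 142 mm long, on the desk at the left front.

How it is judged:
On the way:
1. the nest with the gold disc has clicked in under the probe, the table at rest and the lever still up (horizontal distance between disc_mid and probe_tip below 0.005 m and velocity of joint table between -0.05 and 0.05 rad/s and value of joint lever below 0.15 rad), for 0.3 s.
At the end, for the whole second after the job is handed in: The lever is held by the fingers (more than 1 N on its ball or rod) within 0.1 rad of the white mark (11 mm at the ball), and the probe pin presses with more than 1 N on the gold disc, which lies flat in its nest within 5 mm of the probe's axis (value of joint lever between 1 and 1.2 rad and contact force between pin and coin_1 above 1 N and horizontal distance between disc_mid and probe_tip below 0.005 m and angle between coin_1's own z axis and vertical below 0.1 rad and contact force between the fingers and handle above 1 N); the arm keeps its last pose, push and grip.
It fails at once if the lever is brought down while the gold disc is not under the probe (value of joint lever above 0.5 rad and horizontal distance between disc_mid and probe_tip above 0.008 m).
It fails at once if the gold disc is touched by the robot (contact force between any of the fingers, the arm and coin_1 above 0.3 N).
It fails at once if the lever is forced to its stop (value of joint lever above 1.4 rad).
It fails at once if a sample comes out of its nest (height (world z) of any of coin_1, coin_2, gold_ring above 0.055 m or height (world z) of any of coin_1, coin_2, gold_ring below 0.038 m).
It fails at once if another thing on the desk is displaced (distance of any of steel_dish, tweezers, loupe, pen_blue from where it was at the start of the episode above 0.03 m).
It also fails if it takes over 64 s, if anything falls off the work surface, if the arm or the gripper's body presses on something with over 40 N, if the wrist force passes 120 N, or if a joint passes its speed limit or range.

## Robot

A 7-joint arm with a two-finger parallel gripper is mounted at the origin on a cart in front of the work surface, level with it; the furniture and walls round the work are solid. World frame = base frame: x ahead of the robot, y to its left, z up, the work surface at z = 0. Lengths are in m, angles in rad, forces in N, time in s.
With the tool pointing down it reaches from about 0.425 to 0.95 m from the base axis. Payload 16.7 kg.
Tool frame: the origin (TCP) lies between the finger pads; the fingertips stand 8 mm ahead of it and the grasp point (between the pads) lies 11 mm behind it (bot.tip_reach is the distance from the TCP to the fingertips, in m); x points along the fingers, y is the direction in which the jaws open and shut, and the axes are right-handed (so a half turn about x gives the same grasp; the last joint's range is limited). The gripper opens to 94 mm and grips with 3 to 60 N. Pads are 16 mm wide; open, the fingers measure 119 mm over their backs; the gripper's body (75 mm by 177 mm) begins 78 mm behind the grasp point.
Start: joints at [1.177, 0.426, 0.074, 1.606, -0.034, 1.111, -0.067], TCP at [0.163, -0.655, 0.173] pointing down, gripper open.
Joint ranges: [-2.85, 2.85], [-0.5, 2.14], [-1.23, 1.37], [0.21, 2.46], [-1.02, 4.16], [0.16, 2.05], [-2.73, 2.73]. Speed limits (rad/s): [1.89, 1.89, 2.39, 2.39, 3.01, 3.01, 3.01].

## Interface

Orientations are given as [roll, pitch, yaw] about the fixed x, y, z axes, in that order (R = Rz(yaw) Ry(pitch) Rx(roll)).
In Python, from station import bot gives the robot as it stands.
- The arm moves only by the tool move_arm, never from a script. Its argument "increments" is a list of rows, each a list of 7 numbers: the shift along the tool's x, y, z in units of 25 mm (1.0 is 25 mm), then the turn, a rotation vector about the tool's x, y, z in units of 8 degrees (1.0 is 8 degrees), then the closure in counts, from 0 (fully open) to 255 (shut). In form: [[x, y, z, rx, ry, rz, jaw], ...]. A call has 1 to 20 rows; each row is the pose to reach, as a shift and turn from the pose commanded when the call began, along the tool's axes at that moment; what a row does not reach only later rows make up. A row lasts 1/10 s, in which the tool goes at most 50 mm and 8.59 degrees, less where a joint would pass 70% of its speed; a pose out of reach is approached as far as the arm can. A call with a gripper value outside its range is refused whole. The fingers move at their own pace and stop on an object; "newtons" is the grip in N (left out, the last holds). Time passes only in rows, so rows that repeat a pose let the fingers close. It gives the time, the measured TCP pose, the force and the opening at its end, in the units of the state.
- bot.get_state(): the state, without advancing time (a new reading comes with each control period).
- bot.get_image(name): name is "scene" or "top" or "wrist"; returns a dict with "pixels" (384x512x3 uint8, red, green, blue), "range_z" (384x512 float32, m along the optical axis (not along the pixel's ray), 0 where there is no reading), "mtx" (3x3 intrinsics, pixels), "k1" (the pictures are not rectified: a ray, as slopes to the right and down, at radius r is drawn at 1 + k1 r^2 times it, then the intrinsics apply), "camera_from_world" (4x4, takes a point from world to camera coordinates); the wrist camera has in their place "hand_eye" (4x4, takes a point from camera to tool coordinates, whose origin is the TCP and whose axes are the tool frame's). Camera axes: x right, y up, looking along -z (the intrinsics and any distortion apply to the point x, -y, -z); pixel columns grow to the right and rows downward; lengths in m; the calibration is good to about 2 mm. A picture is of the moment at which its call begins: read the wrist's pose just before it.
- bot.job_done(): hands the job in, once; it reports no verdict.
Trained networks look in a picture, given as the dict that the camera call returned (one of the last four; its "shot" number tells which), for a name from the list of things; names that differ only in an ending like _2 or _b are one class to them, and where a whole thing is asked for, a point or a joint stands for the part that bears it (a point fixed in the world has none). Each returns a list of dicts, best first, with "score" (0 to 1); they miss things now and then, are a little off and sometimes report something else, mostly with a low value. They report only what shows in the picture. A call takes as long as a camera call.
- bot.search_frame(label, picture): "xyz" ([x, y, z] in m, in world coordinates, good to about 4 mm: the middle of the surface that is visible of it).
- bot.cut_out(label, picture): "region" (384x512 bool, what is visible of it).
- bot.place_of(label, picture): "xyz" ([x, y, z] in m, in world coordinates, good to about 4 mm: a listed point, or the origin of a listed thing).
The state is a dict: "t": time; "qpos": joint angles; "joint_vel": joint speeds; "joint_efforts": joint torques, N m; "tool_pos": TCP position; "tcp_rot": TCP orientation; "wrist_force": force on the tool from outside, world axes, zero at the start; "wrist_torque": the same for the moment, N m; "width": finger opening in m.
Only numpy, scipy, OpenCV 4.12 (cv2) and the standard library are available. Lean on these libraries where they do the work, as an engineer would, in place of code of your own. Each camera call takes 0.05 s, during which the arm holds its last target. There are 200 camera calls.

## Working session

There is one attempt and no reset: what is moved stays moved. The work goes in short steps, Python scripts to look and compute and a tool call to move; the robot and the scene stay as the last step left them, time stands still between calls to the robot, and variables do not carry over. Pictures are saved under pics/ and viewed, about 8 in all and at most 12, crops included, and the job is handed in when it is done.

Besides the shell and the picture viewer there is one more tool, called after ">>>" as name(argument=value, ...) on one line, values as JSON. move_arm: Moves the arm, as the interface text tells. Its arguments: {"type":"object","properties":{"increments":{"type":"array"},"newtons":{"type":"number"}},"required":["increments"]}

```bash
mkdir -p pics; python3 - <<'E'
from station import bot
import cv2,numpy as np
s=bot.get_state();print(s['t'],s['tool_pos'],s['tcp_rot'],s['width'])
ims=[]
for n in('scene','top'):
    p=bot.get_image(n);ims.append(p['pixels'][:,:,::-1])
    print(n,np.round(p['camera_from_world'],3).tolist())
    for l in('table_axis','stand','post0','post1','post2','post3','disc_mid','coin_1','coin_2','gold_ring','probe_tip','ball','pivot','mark_point','steel_dish','tweezers','loupe'):
        r=bot.place_of(l,p);print(l,[(np.round(q['xyz'],3).tolist(),round(q['score'],2)) for q in r[:2]])
    cv2.imwrite(f'pics/{n}.png',cv2.resize(ims[-1],(800,600)))
E
```

```text
0.0 [ 0.16279992 -0.65457222  0.17274871] [-1.50993825  1.56948963  1.87545484] 0.09394309285652502
scene [[-0.677, -0.736, 0.009, 0.372], [0.574, -0.521, 0.632, -0.399], [-0.46, 0.433, 0.775, -1.086], [0.0, 0.0, 0.0, 1.0]]
table_axis [([0.527, 0.038, 0.044], 0.79)]
stand [([0.525, 0.035, -0.0], 0.63)]
post0 [([0.566, -0.022, 0.08], 0.87), ([0.592, 0.07, 0.08], 0.8)]
post1 [([0.566, -0.022, 0.08], 0.87), ([0.592, 0.07, 0.08], 0.8)]
post2 [([0.566, -0.022, 0.08], 0.87), ([0.592, 0.07, 0.08], 0.8)]
post3 [([0.566, -0.022, 0.08], 0.87), ([0.592, 0.07, 0.08], 0.8)]
disc_mid [([0.539, 0.082, 0.049], 0.55)]
coin_1 [([0.543, 0.084, 0.043], 0.48), ([0.484, 0.051, 0.042], 0.46)]
coin_2 [([0.543, 0.084, 0.043], 0.48), ([0.484, 0.051, 0.042], 0.46)]
gold_ring [([0.519, -0.005, 0.046], 0.59)]
probe_tip []
ball [([0.627, -0.05, 0.255], 0.54)]
pivot [([0.59, -0.042, 0.146], 0.76)]
mark_point [([0.517, -0.023, 0.226], 0.77), ([0.591, -0.038, 0.153], 0.55)]
steel_dish [([0.6, -0.298, -0.0], 0.91)]
tweezers [([0.513, -0.182, -0.0], 0.41)]
loupe [([0.503, -0.3, 0.003], 0.55)]
top [[0.026, -1.0, -0.014
[... 284 characters left out ...]
.467, 0.0, 0.078], 0.96), ([0.567, -0.024, 0.08], 0.95)]
post2 [([0.467, 0.0, 0.078], 0.96), ([0.567, -0.024, 0.08], 0.95)]
post3 [([0.467, 0.0, 0.078], 0.96), ([0.567, -0.024, 0.08], 0.95)]
disc_mid [([0.544, 0.084, 0.048], 0.51)]
coin_1 [([0.544, 0.083, 0.044], 0.62), ([0.48, 0.048, 0.047], 0.39)]
coin_2 [([0.544, 0.083, 0.044], 0.62), ([0.48, 0.048, 0.047], 0.39)]
gold_ring [([0.591, -0.036, 0.153], 0.2)]
probe_tip []
ball [([0.627, -0.048, 0.255], 0.48)]
pivot [([0.59, -0.035, 0.153], 0.64), ([0.526, 0.038, 0.048], 0.36)]
mark_point [([0.518, -0.017, 0.23], 0.57)]
steel_dish [([0.602, -0.298, -0.001], 0.7)]
tweezers [([0.507, -0.183, -0.004], 0.4)]
loupe [([0.498, -0.302, -0.002], 0.63)]
```

View pics/scene.png

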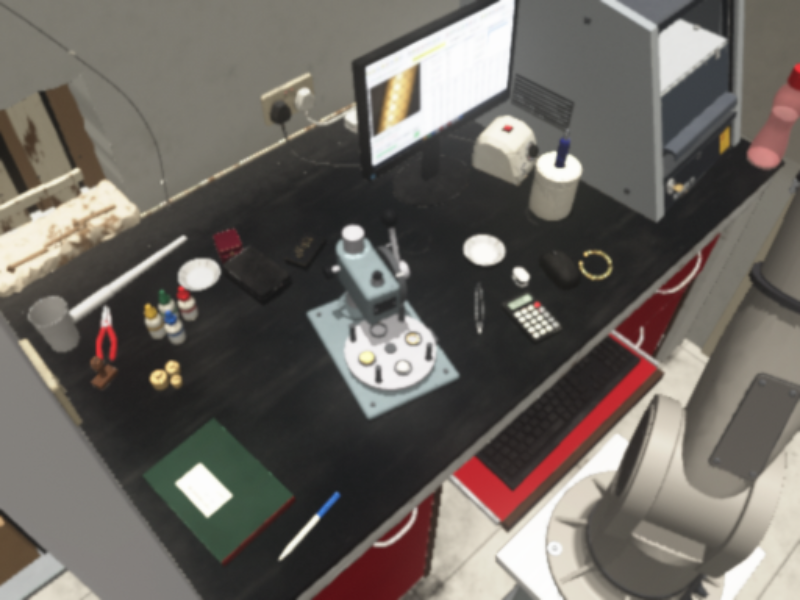

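View pics/top.png

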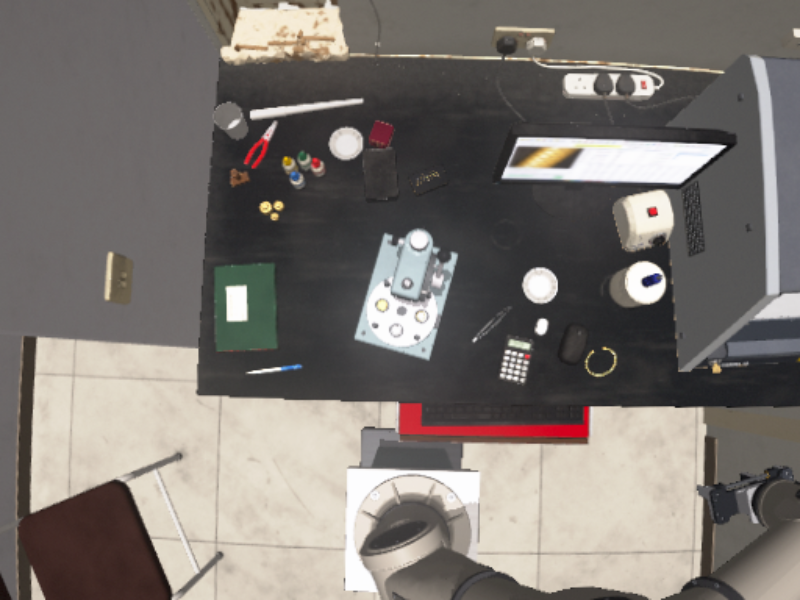

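Scene picture: the full gold disc is in the tester's left nest at about (367,357), the ring in the right nest at (413,339) and the steel disc in front at (403,367). The table therefore has to go −90°, by carrying post2 across the front. Next I fit the stand pose.

```bash
cat > h.py <<'E'
from station import bot
import numpy as np, json
from scipy.spatial.transform import Rotation as R
from scipy.optimize import least_squares
def rows(poses,s=None,ref=None):
    """world TCP pos + Rotation -> increment rows from the current pose (or ref)"""
    s=s or bot.get_state()
    p0,R0=ref or (s['tool_pos'],R.from_euler('xyz',s['tcp_rot']))
    for p,Q in poses:
        d=R0.inv().apply(np.array(p)-p0)/.025
        w=np.degrees((R0.inv()*Q).as_rotvec())/8
        print(np.round(np.r_[d,w],2).tolist())
def down(yaw_jaw): # tool x down, tool y along world direction yaw_jaw
    y=np.array([np.cos(yaw_jaw),np.sin(yaw_jaw),0]);x=np.array([0,0,-1.])
    return R.from_matrix(np.c_[x,y,np.cross(x,y)])
def S(fit,p): # stand -> world
    c,s=np.cos(fit[2]),np.sin(fit[2]);return np.array([fit[0]+c*p[0]-s*p[1],fit[1]+s*p[0]+c*p[1],p[2]])
E
python3 - <<'E'
from h import *
a=.072*np.sqrt(.5)
obs=[((0,0),(.525,.037)),((0,0),(.527,.036)),((a,a),(.592,.07)),((a,-a),(.5665,-.023)),((-a,-a),(.467,0)),((0,.048),(.5425,.0835)),((0,.048),(.5415,.083)),((-.048,0),(.482,.050)),((0,-.048),(.519,-.005))]
lev=[(0,(.5905,-.038)),(.0377,(.627,-.049)),(-.075,(.5175,-.020))]
def f(q):
    r=[S(q,(*p,0))[:2]-o for p,o in obs]+[S(q,(q[3]+dx,q[4],0))[:2]-o for dx,o in lev]
    return np.ravel(r)
r=least_squares(f,[.526,.037,-.26,.08,-.055],loss='soft_l1',f_scale=.004)
print(np.round(r.x,4),np.round(f(r.x)*1000,0))
json.dump(r.x.tolist(),open('fit.json','w'))
s=bot.get_state();print(R.from_euler('xyz',s['tcp_rot']).as_matrix().round(3),s['qpos'])
q=r.x
for n,p in dict(post2=(-a,-a,.078),post1=(-a,a,.078),pivot=(q[3],q[4],.15),ball=(q[3]+.0377,q[4],.253),mark=(q[3]-.075,q[4],.23)).items(): print(n,S(q,p).round(3))
p=S(q,(-a,-a,.16))
for sg in (1,-1):
    print(sg);rows([((.33,-.4,.19),down(q[2]+sg*np.pi/2)),(p,down(q[2]+sg*np.pi/2))])
E
```

```text
[ 0.5291  0.0371 -0.2585  0.0787 -0.0578] [ 4.  0.  2.  1. -1.  3. -1. -2. -0.  1. -1.  0. -0.  1.  1. -1. -2. -4.
 -0. -1. -0.  1.  0.  0.]
[[-0.     0.241 -0.97 ]
 [ 0.    -0.97  -0.241]
 [-1.    -0.     0.   ]] [ 1.17750858  0.42611179  0.07391369  1.60600348 -0.03406785  1.11081515
 -0.06710612]
post2 [0.467 0.001 0.078]
post1 [0.493 0.099 0.078]
pivot [ 0.59  -0.039  0.15 ]
ball [ 0.627 -0.048  0.253]
mark [ 0.518 -0.02   0.23 ]
1
[-0.66, -8.29, -8.95, -18.9, -0.0, 0.0]
[0.54, -22.53, -18.13, -18.9, -0.0, 0.0]
-1
[-0.66, -8.29, -8.95, 3.6, 0.0, 0.0]
[0.54, -22.53, -18.13, 3.6, 0.0, 0.0]
```

>>> move_arm(increments=[[-0.66,-8.3,-8.95,-9,0,0,160],[-0.66,-8.3,-8.95,-9,0,0,160],[-0.66,-8.3,-8.95,-9,0,0,160],[-0.66,-8.3,-8.95,-9,0,0,160],[-0.66,-8.3,-8.95,-9,0,0,160],[-0.66,-8.3,-8.95,-9,0,0,160],[-0.66,-8.3,-8.95,-9,0,0,160],[-0.66,-8.3,-8.95,-9,0,0,160],[-0.66,-8.3,-8.95,-9,0,0,160],[0.5,-22.5,-18.1,-18.9,0,0,160],[0.5,-22.5,-18.1,-18.9,0,0,160],[0.5,-22.5,-18.1,-18.9,0,0,160],[0.5,-22.5,-18.1,-18.9,0,0,160],[0.5,-22.5,-18.1,-18.9,0,0,160],[0.5,-22.5,-18.1,-18.9,0,0,160],[0.5,-22.5,-18.1,-18.9,0,0,160],[0.5,-22.5,-18.1,-18.9,0,0,160],[0.5,-22.5,-18.1,-18.9,0,0,160],[0.5,-22.5,-18.1,-18.9,0,0,160],[0.5,-22.5,-18.1,-18.9,0,0,160]], newtons=30)

```text
t: 3.8
tool_pos: [0.4663, 0.0007, 0.161]
tcp_rot: [2.284, 1.571, 2.027]
wrist_force: [0.9, -0.9, -0.1]
width: 0.0348
```

```bash
python3 - <<'E'
from h import *
import cv2
q=json.load(open('fit.json'))
s=bot.get_state();p=bot.get_image('wrist')
cv2.imwrite('pics/w1.png',p['pixels'][:,:,::-1])
for l in('post2','disc_mid'):
    print(l,[(np.round(d['xyz'],3).tolist(),round(d['score'],2)) for d in bot.place_of(l,p)])
Q=down(q[2]+np.pi/2);c=lambda a,z,r=.072:S(q,(r*np.cos(np.radians(a)),r*np.sin(np.radians(a)),z))
rows([(c(225,.12),Q)]+[(c(a,.070),Q) for a in range(225,125,-9)]+[(c(135,.07),Q),(c(135,.16),Q)],s)
E
```

```text
post2 [([0.469, -0.0, 0.078], 0.97), ([0.593, 0.075, 0.079], 0.87), ([0.493, 0.099, 0.08], 0.67), ([0.564, -0.022, 0.077], 0.58)]
disc_mid [([0.543, 0.086, 0.053], 0.54)]
[1.64, 0.01, 0.02, 0.01, -0.0, -0.0]
[3.64, 0.01, 0.02, 0.01, -0.0, -0.0]
[3.64, 0.36, -0.28, 0.01, -0.0, -0.0]
[3.64, 0.74, -0.51, 0.01, -0.0, -0.0]
[3.64, 1.16, -0.68, 0.01, -0.0, -0.0]
[3.64, 1.6, -0.79, 0.01, -0.0, -0.0]
[3.64, 2.05, -0.82, 0.01, -0.0, -0.0]
[3.64, 2.5, -0.79, 0.01, -0.0, -0.0]
[3.64, 2.94, -0.68, 0.01, -0.0, -0.0]
[3.64, 3.36, -0.51, 0.01, -0.0, -0.0]
[3.64, 3.74, -0.27, 0.01, -0.0, -0.0]
[3.64, 4.09, 0.02, 0.01, -0.0, -0.0]
[3.64, 4.38, 0.37, 0.01, -0.0, -0.0]
[3.64, 4.09, 0.02, 0.01, -0.0, -0.0]
[0.04, 4.09, 0.02, 0.01, -0.0, -0.0]
```

View pics/w1.png

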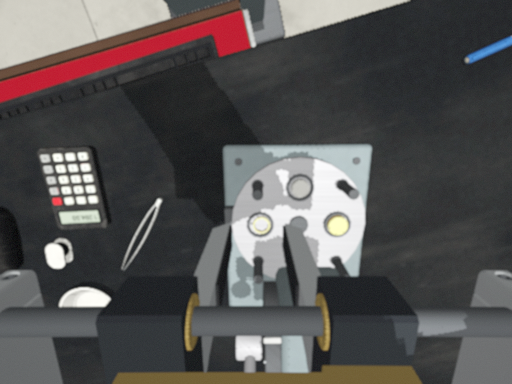

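The close view confirms post2 at (0.468, 0.000), with the gold disc at pixel (338,225) and the ring at (260,225). I go down around post2, narrow the jaws and carry it along the arc.

>>> move_arm(increments=[[1.6,0,0,0,0,0,160],[2.6,0,0,0,0,0,160],[3.6,0,0,0,0,0,160],[3.6,0,0,0,0,0,200],[3.6,0,0,0,0,0,200],[3.6,0.36,-0.28,0,0,0,200],[3.6,0.74,-0.51,0,0,0,200],[3.6,1.16,-0.68,0,0,0,200],[3.6,1.6,-0.79,0,0,0,200],[3.6,2.05,-0.82,0,0,0,200],[3.6,2.5,-0.79,0,0,0,200],[3.6,2.94,-0.68,0,0,0,200],[3.6,3.36,-0.51,0,0,0,200],[3.6,3.74,-0.27,0,0,0,200],[3.6,4.09,0.02,0,0,0,200],[3.6,4.2,0.13,0,0,0,200],[3.6,4.2,0.13,0,0,0,200],[3.6,4.09,0.02,0,0,0,160],[3.6,4.09,0.02,0,0,0,160],[3.6,4.09,0.02,0,0,0,160]])

```text
t: 5.95
tool_pos: [0.4927, 0.0983, 0.0711]
tcp_rot: [-0.972, 1.57, -1.232]
wrist_force: [0.1, -0.2, 0.5]
width: 0.0346
```

```bash
python3 - <<'E'
from h import *
import cv2
q=json.load(open('fit.json'))
p=bot.get_image('top')
cv2.imwrite('pics/t2.png',cv2.resize(p['pixels'][170:260,200:330,::-1],(780,540)))
print('probe xy',S(q,(.048,0,.05)))
for l in('post2','disc_mid','coin_1'):
    print(l,[(np.round(d['xyz'],3).tolist(),round(d['score'],2)) for d in bot.place_of(l,p)])
E
```

```text
probe xy [0.57545811 0.02487753 0.05      ]
post2 [([0.466, -0.001, 0.078], 0.76), ([0.59, 0.077, 0.078], 0.64), ([0.568, -0.024, 0.078], 0.6)]
disc_mid []
coin_1 [([0.567, -0.024, 0.076], 0.43), ([0.591, 0.074, 0.078], 0.16)]
```

View pics/t2.png

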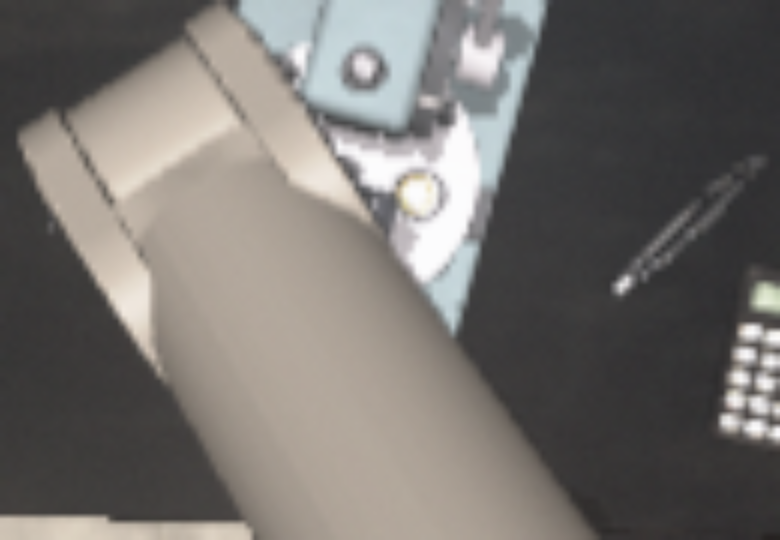

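>>> move_arm(increments=[[-1.8,0,0,0,0,0,160],[-3.6,0,0,0,0,0,160],[-3.6,-2,0,0,0,0,160],[-3.6,-4.1,0,0,0,0,160],[-3.6,-4.1,0,0,0,0,160],[-3.6,-4.1,0,0,0,0,160]])

```text
t: 6.75
tool_pos: [0.4665, -0.0017, 0.1612]
tcp_rot: [-0.689, 1.57, -0.951]
wrist_force: [0.2, 1.1, 0.6]
width: 0.0348
```

```bash
python3 - <<'E'
from h import *
import cv2
p=bot.get_image('wrist')
a=cv2.resize(p['pixels'][130:290,210:390,::-1],(540,480))
r=bot.place_of('disc_mid',p);print([(np.round(d['xyz'],3).tolist(),round(d['score'],2)) for d in r])
p=bot.get_image('scene')
for l in('disc_mid','gold_ring','coin_1'):print(l,[(np.round(d['xyz'],3).tolist(),round(d['score'],2)) for d in bot.place_of(l,p)])
b=cv2.resize(p['pixels'][140:270,190:300,::-1],(260,307))
b=cv2.copyMakeBorder(b,0,480-307,0,0,0)
cv2.imwrite('pics/c3.png',np.hstack([a,b]))
E
```

```text
[([0.54, 0.085, 0.049], 0.81)]
disc_mid [([0.504, -0.3, -0.001], 0.42), ([0.538, 0.084, 0.048], 0.39)]
gold_ring [([0.515, -0.003, 0.041], 0.47), ([0.592, -0.039, 0.149], 0.35), ([0.528, 0.036, 0.044], 0.28)]
coin_1 [([0.542, 0.085, 0.042], 0.56), ([0.482, 0.051, 0.042], 0.48)]
```

View pics/c3.png

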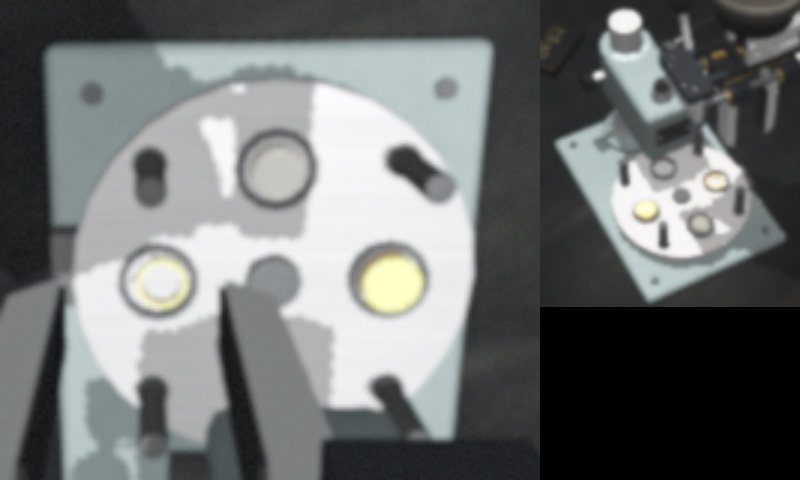

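The table did not turn: the gold disc is still on the left at crop pixel (390,282) and the ring on the right at (158,282). I'll repeat this in steps and check that the post really is between the jaws.

>>> move_arm(increments=[[1.8,0,0,0,0,0,160],[3.65,0.1,0,0,0,0,160],[3.65,0.1,0,0,0,0,160],[3.65,0.1,0,0,0,0,160],[3.65,0.1,0,0,0,0,160],[3.65,0.1,0,0,0,0,255],[3.65,0.1,0,0,0,0,255],[3.65,0.1,0,0,0,0,255],[3.65,0.1,0,0,0,0,255],[3.65,0.1,0,0,0,0,255],[3.65,0.1,0,0,0,0,255]], newtons=10)

```text
t: 8.15
tool_pos: [0.4673, 0.0021, 0.0698]
tcp_rot: [1.412, 1.571, 1.153]
wrist_force: [-0.4, -0.0, -0.2]
width: 0.0002
```

```bash
python3 - <<'E'
from h import *
import cv2
s=bot.get_state();print(s['tool_pos'],s['width'],s['qpos'])
q=json.load(open('fit.json'))
Q=down(q[2]+np.pi/2);c=lambda a,z,r=.072:S(q,(r*np.cos(np.radians(a)),r*np.sin(np.radians(a)),z))
rows([(c(a,.070),Q) for a in range(225,125,-9)]+[(c(135,.07),Q),(c(135,.16),Q)],s)
E
```

```text
[0.4673453  0.00212355 0.06978784] 0.00024293331298097894 [ 0.46722789  0.29158388 -0.69318905  2.12431595  0.25708877  0.80704879
  0.92719738]
[-0.01, -0.05, -0.01, -0.0, 0.0, -0.0]
[-0.01, 0.29, -0.3, -0.0, 0.0, -0.0]
[-0.01, 0.68, -0.54, -0.0, 0.0, -0.0]
[-0.01, 1.1, -0.71, -0.0, 0.0, -0.0]
[-0.01, 1.53, -0.82, -0.0, 0.0, -0.0]
[-0.01, 1.99, -0.85, -0.0, 0.0, -0.0]
[-0.01, 2.44, -0.82, -0.0, 0.0, -0.0]
[-0.01, 2.88, -0.71, -0.0, 0.0, -0.0]
[-0.01, 3.29, -0.54, -0.0, 0.0, -0.0]
[-0.01, 3.68, -0.3, -0.0, 0.0, -0.0]
[-0.01, 4.02, -0.01, -0.0, 0.0, -0.0]
[-0.01, 4.32, 0.33, -0.0, 0.0, -0.0]
[-0.01, 4.02, -0.01, -0.0, 0.0, -0.0]
[-3.61, 4.02, -0.01, -0.0, 0.0, -0.0]
```

```bash
python3 - <<'E'
from h import *
import cv2
s=bot.get_state();p=bot.get_image('wrist');t=bot.get_image('scene')
K=np.array(p['mtx']);H=np.array(p['hand_eye']);print(H.round(3).tolist(),p['k1'])
Rt=R.from_euler('xyz',s['tcp_rot']);q=json.load(open('fit.json'))
im=p['pixels'][:,:,::-1].copy();im2=t['pixels'][:,:,::-1].copy()
def proj(P,c):
    P=c[:3,:3]@P+c[:3,3];x,y=P[0]/-P[2],-P[1]/-P[2];k=1+d*(x*x+y*y);return (int(M[0,0]*x*k+M[0,2]),int(M[1,1]*y*k+M[1,2]))
T=np.eye(4);T[:3,:3]=Rt.as_matrix();T[:3,3]=s['tool_pos'];W=np.linalg.inv(T@H)
a=.0509
pts=[((-a,-a,.09),(0,0,255)),((-a,-a,.045),(0,0,255)),((a,-a,.09),(0,255,0)),((-a,a,.09),(0,255,0))]
for img,c,pp in((im,W,p),(im2,np.array(t['camera_from_world']),t)):
    M=np.array(pp['mtx']);d=pp['k1']
    for P,col in pts: cv2.circle(img,proj(S(q,P),c),3,col,1)
    cv2.circle(img,proj(np.array(s['tool_pos'])+[0,0,-.008],c),3,(255,0,0),1)
b=cv2.resize(im2[150:270,190:310],None,fx=3,fy=3)
cv2.imwrite('pics/d4.png',np.hstack([cv2.resize(im,(440,330)),b[:330]]))
E
```

```text
[[0.001, 0.284, -0.959, -0.211], [1.0, -0.002, 0.0, -0.0], [-0.001, -0.959, -0.284, -0.082], [0.0, 0.0, 0.0, 1.0]] 0.013008328764309704
```

View pics/d4.png

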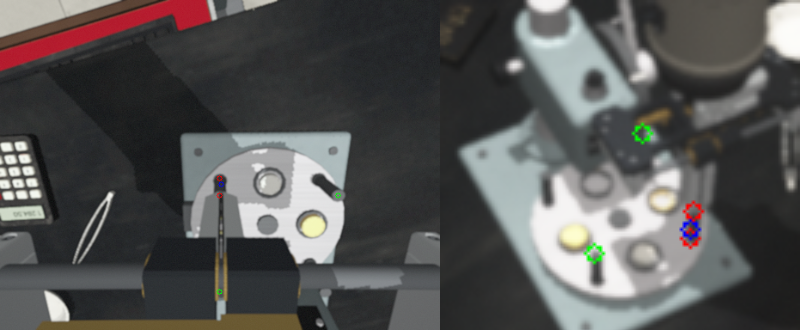

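```bash
python3 - <<'E'
from h import *
import cv2
p=bot.get_image('wrist');t=bot.get_image('scene')
a=cv2.resize(p['pixels'][150:310,180:420,::-1],None,fx=2.5,fy=2.5,interpolation=cv2.INTER_CUBIC)
cv2.imwrite('pics/d5.png',a)
z=p['range_z'];print(np.round(z[190:300:5,245:270:3],3))
E
```

```text
[[0.273 0.272 0.273 0.254 0.246 0.244 0.245 0.244 0.245]
 [0.274 0.275 0.248 0.245 0.246 0.247 0.246 0.246 0.246]
 [0.252 0.247 0.248 0.249 0.247 0.248 0.247 0.246 0.247]
 [0.248 0.249 0.243 0.242 0.242 0.244 0.248 0.25  0.249]
 [0.251 0.245 0.232 0.228 0.229 0.234 0.245 0.251 0.249]
 [0.251 0.251 0.219 0.218 0.219 0.222 0.251 0.25  0.252]
 [0.253 0.219 0.21  0.208 0.208 0.211 0.254 0.252 0.252]
 [0.255 0.189 0.188 0.193 0.193 0.188 0.189 0.188 0.255]
 [0.18  0.181 0.18  0.184 0.184 0.181 0.181 0.182 0.18 ]
 [0.172 0.173 0.173 0.176 0.178 0.173 0.172 0.173 0.174]
 [0.167 0.167 0.165 0.17  0.17  0.166 0.166 0.166 0.167]
 [0.16  0.16  0.16  0.164 0.163 0.16  0.16  0.159 0.16 ]
 [0.155 0.155 0.155 0.156 0.156 0.154 0.154 0.154 0.154]
 [0.149 0.148 0.149 0.152 0.151 0.148 0.149 0.148 0.149]
 [0.143 0.144 0.144 0.147 0.146 0.143 0.143 0.144 0.143]
 [0.14  0.139 0.14  0.141 0.143 0.    0.138 0.139 0.139]
 [0.135 0.135 0.134 0.137 0.137 0.137 0.134 0.134 0.134]
 [0.13  0.13  0.13  0.133 0.133 0.132 0.132 0.13  0.129]
 [0.085 0.085 0.088 0.129 0.134 0.129 0.085 0.086 0.086]
 [0.083 0.082 0.087 0.126 0.134 0.126 0.082 0.084 0.082]
 [0.081 0.081 0.088 0.125 0.134 0.127 0.081 0.08  0.08 ]
 [0.078 0.079 0.081 0.127 0.133 0.081 0.079 0.078 0.078]]
```

View pics/d5.png

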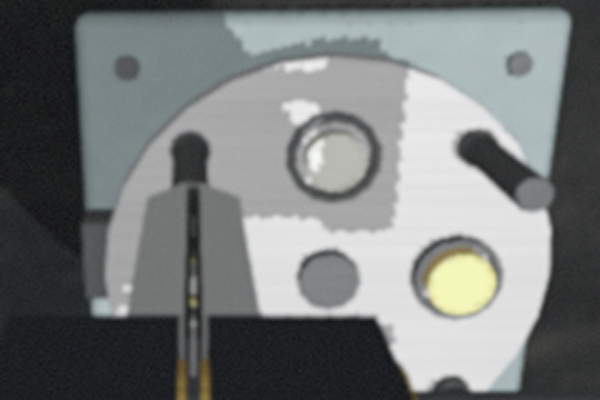

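```bash
python3 - <<'E'
from h import *
print(bot.tip_reach,[x for x in dir(bot) if x[0]!='_'])
p=bot.get_image('wrist');K=np.array(p['mtx']);H=np.array(p['hand_eye']);z=p['range_z']
for u in (243,252,263,272):
  for v in range(205,280,6):
    if z[v,u]==0: continue
    x,y=(u-K[0,2])/K[0,0],(v-K[1,2])/K[1,1];f=1-p['k1']*(x*x+y*y)
    P=H[:3,:3]@np.array([x*f,-y*f,-1])*z[v,u]+H[:3,3]
    print(u,v,(P*1000).round(0),end=';')
  print()
E
```

```text
0.008 ['Unreachable', 'cut_out', 'get_image', 'get_state', 'job_done', 'place_of', 'search_frame', 'tip_reach']
243 205 [ 24. -13.  -3.];243 211 [ 25. -13.   3.];243 217 [ 24. -13.   9.];243 223 [ 25. -13.  15.];243 229 [-43.  -9.  -9.];243 235 [-52.  -9.  -9.];243 241 [-61.  -8.  -9.];243 247 [-69.  -8.  -9.];243 253 [-75.  -8.  -9.];243 259 [-81.  -7.  -9.];243 265 [-88.  -7.  -9.];243 271 [-92.  -7.  -8.];243 277 [-136.   -5.  -33.];
252 205 [19. -5. -5.];252 211 [ 3. -4. -5.];252 217 [-10.  -4.  -4.];252 223 [-33.  -4.  -9.];252 229 [-43.  -3.  -9.];252 235 [-53.  -3.  -9.];252 241 [-61.  -3.  -9.];252 247 [-67.  -3.  -8.];252 253 [-75.  -3.  -9.];252 259 [-81.  -3.  -9.];252 265 [-88.  -3.  -9.];252 271 [-92.  -3.  -8.];252 277 [-99.  -2.  -9.];
263 205 [25.  5. -2.];263 211 [20.  5.  1.];263 217 [25.  5.  9.];263 223 [24.  5. 14.];263 229 [-43.   4.  -9.];263 235 [-52.   4.  -9.];263 241 [-61.   3.  -9.];263 247 [-68.   3.  -9.];263 253 [-75.   3.  -9.];263 259 [-81.   3.  -8.];263 265 [-88.   3.  -9.];263 271 [-94.   3. -10.];263 277 [-135.    2.  -33.];
272 205 [23. 13. -3.];272 211 [24. 13.  3.];272 217 [25. 13.  9.];272 223 [24. 13. 14.];272 229 [-42.  10.  -9.];272 235 [-54.   9.  -9.];272 241 [-60.   9.  -9.];272 247 [-69.   8.  -9.];272 253 [-75.   8.  -9.];272 259 [-82.   8.  -9.];272 265 [-88.   7.  -9.];272 271 [-93.   7.  -9.];272 277 [-136.    4.  -33.];
```

The wrist depth explains the miss. The real fingertips end about 32 mm behind the reported TCP, not 8 mm ahead, and the post's top still stands below them. So this tool frame is about 40 mm long, and I'll allow for that by going down to TCP z ≈ 0.030.

>>> move_arm(increments=[[-1.2,-0.1,0,0,0,0,160],[-1.2,-0.1,0,0,0,0,160],[-1.2,-0.1,0,0,0,0,160],[-1.2,-0.1,0,0,0,0,160],[-1.2,-0.1,0,0,0,0,160],[0,-0.1,0,0,0,0,160],[0.8,-0.1,0,0,0,0,160],[1.5,-0.1,0,0,0,0,160],[1.5,-0.1,0,0,0,0,160],[1.5,-0.1,0,0,0,0,255],[1.5,-0.1,0,0,0,0,255],[1.5,-0.1,0,0,0,0,255],[1.5,-0.1,0,0,0,0,255],[1.5,-0.1,0,0,0,0,255],[1.5,-0.1,0,0,0,0,255]], newtons=5)

```text
t: 9.9
tool_pos: [0.468, 0.0002, 0.0331]
tcp_rot: [0.477, 1.568, 0.219]
wrist_force: [4.3, 2.4, -0.6]
width: 0.0116
```

>>> move_arm(increments=[[0,0,0,0,0,0,205],[0,0.05,0,0,0,0,205],[0,0.39,-0.3,0,0,0,205],[0,0.78,-0.54,0,0,0,205],[0,1.2,-0.71,0,0,0,205],[0,1.63,-0.82,0,0,0,205],[0,2.09,-0.85,0,0,0,205],[0,2.54,-0.82,0,0,0,205],[0,2.98,-0.71,0,0,0,205],[0,3.39,-0.54,0,0,0,205],[0,3.78,-0.3,0,0,0,205],[0,4.12,0,0,0,0,205],[0,4.25,0.1,0,0,0,205],[0,4.25,0.1,0,0,0,205],[0,4.12,0,0,0,0,160],[0,4.12,0,0,0,0,160],[0,4.12,0,0,0,0,160],[-2,4.12,0,0,0,0,160],[-4,4.12,0,0,0,0,160]])

```text
t: 11.8
tool_pos: [0.4917, 0.0993, 0.1327]
tcp_rot: [-3.064, 1.567, 2.961]
wrist_force: [0.9, -0.6, 1.0]
width: 0.0351
```

>>> move_arm(increments=[[-1.5,0,0,0,0,0,120],[-1.5,-2,-1,0,0,0,120],[-1.5,-4,-1,0,0,0,100],[-1.5,-4,-1,0,0,0,100],[-1.5,-4,-1,0,0,0,100]])

```text
t: 12.3
tool_pos: [0.443, 0.0074, 0.17]
tcp_rot: [-0.693, 1.57, -0.955]
wrist_force: [0.8, 0.2, 0.4]
width: 0.0572
```

```bash
python3 - <<'E'
from h import *
import cv2
q=json.load(open('fit.json'))
s=bot.get_state();print(s['tool_pos'],s['width'],s['qpos'],'probe xy',S(q,(.048,0,.05)))
p=bot.get_image('wrist');cv2.imwrite('pics/w6.png',p['pixels'][:,:,::-1])
t=bot.get_image('scene')
for l in('disc_mid','gold_ring','coin_1','post0','ball','mark_point'):
  for im in (p,t): print(l,[(np.round(d['xyz'],3).tolist(),round(d['score'],2)) for d in bot.place_of(l,im)])
E
```

```text
[0.44300498 0.00736541 0.17004124] 0.05721567687102631 [ 0.52942897  0.0951421  -0.7198385   2.07036386  0.07581297  1.00039244
  1.07948722] probe xy [0.57545811 0.02487753 0.05      ]
disc_mid [([0.525, 0.039, -0.005], 0.53)]
disc_mid [([0.572, 0.055, 0.049], 0.53)]
gold_ring [([0.486, 0.017, 0.047], 0.43)]
gold_ring [([0.487, 0.021, 0.043], 0.45)]
coin_1 [([0.488, 0.015, 0.044], 0.61), ([0.511, 0.081, 0.046], 0.57)]
coin_1 [([0.589, -0.036, 0.152], 0.72), ([0.576, 0.061, 0.046], 0.63), ([0.506, 0.082, 0.04], 0.5)]
post0 [([0.506, -0.025, 0.077], 0.92), ([0.554, 0.106, 0.08], 0.91), ([0.464, 0.059, 0.076], 0.58)]
post0 [([0.554, 0.112, 0.079], 0.89), ([0.508, -0.031, 0.082], 0.74), ([0.528, 0.039, 0.044], 0.67), ([0.46, 0.064, 0.078], 0.64)]
ball [([0.502, -0.299, -0.004], 0.36)]
ball [([0.458, 0.066, 0.078], 0.47)]
mark_point [([0.521, -0.022, 0.234], 0.58)]
mark_point []
```

View pics/w6.png

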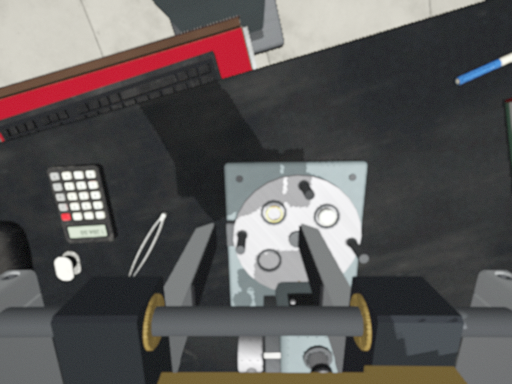

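The table stopped half way. By the post and disc positions it is at about −49°, with the disc at 40° and post2 at about 175° in the stand frame. I'll pinch post2 there and take it on to about 132°, turning the tool with it.

```bash
python3 - <<'E'
from h import *
q=json.load(open('fit.json'));s=bot.get_state()
c=lambda a,z,r=.072:S(q,(r*np.cos(np.radians(a)),r*np.sin(np.radians(a)),z))
Qf=lambda a:down(q[2]+np.pi/2+np.radians(a-175))
print(c(175,.078))
rows([(c(175,.14),Qf(175)),(c(175,.03),Qf(175))],s)
print('arc from',175)
rows([(c(a,.03),Qf(a)) for a in (170,165,160,155,150,145,140,135,132)],s,ref=(c(175,.03),Qf(175)))
E
```

```text
[0.46131444 0.0615507  0.078     ]
[1.19, 2.21, 0.16, -0.0, -0.0, -0.0]
[5.59, 2.21, 0.16, -0.0, -0.0, -0.0]
arc from 175
[0.0, 0.25, 0.03, 0.62, 0.0, 0.0]
[0.0, 0.49, 0.09, 1.25, 0.0, 0.0]
[0.0, 0.73, 0.16, 1.88, 0.0, 0.0]
[0.0, 0.97, 0.26, 2.5, 0.0, 0.0]
[0.0, 1.19, 0.37, 3.12, 0.0, 0.0]
[0.0, 1.4, 0.51, 3.75, 0.0, 0.0]
[0.0, 1.6, 0.66, 4.38, 0.0, 0.0]
[0.0, 1.79, 0.83, 5.0, 0.0, 0.0]
[0.0, 1.89, 0.94, 5.38, 0.0, 0.0]
```

>>> move_arm(increments=[[1.2,1.2,0.1,0,0,0,140],[1.2,2.2,0.15,0,0,0,140],[1.2,2.2,0.15,0,0,0,140],[2.5,2.2,0.15,0,0,0,140],[3.7,2.2,0.15,0,0,0,140],[4.7,2.2,0.15,0,0,0,140],[5.6,2.2,0.15,0,0,0,140],[5.6,2.2,0.15,0,0,0,140],[5.6,2.2,0.15,0,0,0,140],[5.6,2.2,0.15,0,0,0,255],[5.6,2.2,0.15,0,0,0,255],[5.6,2.2,0.15,0,0,0,255],[5.6,2.2,0.15,0,0,0,255],[5.6,2.2,0.15,0,0,0,255],[5.6,2.2,0.15,0,0,0,255],[5.6,2.2,0.15,0,0,0,255]], newtons=15)

```text
t: 14.6
tool_pos: [0.4611, 0.0606, 0.0301]
tcp_rot: [-1.186, 1.57, -1.445]
wrist_force: [-2.7, -4.4, 9.8]
width: 0.0116
```

>>> move_arm(increments=[[0,0.25,0.03,0.6,0,0,255],[0,0.49,0.09,1.25,0,0,255],[0,0.73,0.16,1.9,0,0,255],[0,0.97,0.26,2.5,0,0,255],[0,1.19,0.37,3.1,0,0,255],[0,1.4,0.51,3.75,0,0,255],[0,1.6,0.66,4.4,0,0,255],[0,1.79,0.83,5,0,0,255],[0,1.79,0.83,5,0,0,255],[0,1.79,0.83,5,0,0,255]])

```text
t: 15.6
tool_pos: [0.493, 0.0998, 0.0301]
tcp_rot: [1.56, 1.57, 0.604]
wrist_force: [1.3, 3.2, 6.1]
width: 0.0115
```

>>> move_arm(increments=[[0,0,0,0,0,0,140],[0,0,0,0,0,0,140],[0,0,0,0,0,0,140],[-1,0,0,0,0,0,140],[-2.4,0,0,0,0,0,140],[-4.4,0,0,0,0,0,140],[-6.4,0,0,0,0,0,140],[-8.4,-1,-1,-2.5,0,0,140],[-10.8,-2,-2,-5,0,0,120],[-10.8,-2,-2,-5,0,0,100],[-10.8,-2,-2,-5,0,0,80],[-10.8,-2,-2,-5,0,0,80],[-10.8,-2,-2,-5,0,0,80],[-10.8,-2,-2,-5,0,0,80]], newtons=30)

```text
t: 17.0
tool_pos: [0.4227, 0.1111, 0.2995]
tcp_rot: [-2.665, 1.57, -2.927]
wrist_force: [0.3, -0.4, 0.5]
width: 0.0641
```

```bash
python3 - <<'E'
from h import *
import cv2
q=json.load(open('fit.json'))
s=bot.get_state();print(s['tool_pos'],s['width'],'probe xy',S(q,(.048,0,.05)))
p=bot.get_image('wrist')
t=bot.get_image('scene')
for l in('disc_mid','gold_ring','coin_1','post0','ball'):
  for im in (p,t): print(l,[(np.round(d['xyz'],3).tolist(),round(d['score'],2)) for d in bot.place_of(l,im)])
b=cv2.resize(t['pixels'][130:270,190:330,::-1],(384,384))
cv2.imwrite('pics/e7.png',cv2.resize(np.hstack([p['pixels'][:,100:512,::-1],b]),(790,384)))
Q=down(q[2]+np.pi/2);ba=S(q,(q[3]+.0377,q[4],.30))
rows([(ba,Q),(ba-[0,0,.098],Q)],s)
print('lever arc, from ball grasp, TCP offset fixed')
P=lambda th:S(q,(q[3]+.11*np.sin(.35-th),q[4],.15+.11*np.cos(.35-th)))
rows([(P(th),Q) for th in np.arange(.1,1.11,.1)],s,ref=(P(0),Q))
E
```

```text
[0.4226787  0.11108935 0.29954591] 0.06406314410952631 probe xy [0.57545811 0.02487753 0.05      ]
disc_mid [([0.575, 0.029, 0.052], 0.57)]
disc_mid [([0.469, 0.004, 0.079], 0.58), ([0.576, 0.024, 0.047], 0.39), ([0.59, -0.035, 0.153], 0.28)]
gold_ring []
gold_ring [([0.48, 0.054, 0.043], 0.55)]
coin_1 [([0.572, 0.026, 0.044], 0.5), ([0.545, 0.084, 0.045], 0.48)]
coin_1 [([0.538, 0.087, 0.042], 0.48), ([0.51, -0.184, 0.0], 0.47), ([0.58, 0.029, 0.041], 0.42)]
post0 [([0.594, 0.074, 0.08], 0.86), ([0.466, 0.006, 0.081], 0.8), ([0.495, 0.101, 0.078], 0.74), ([0.564, -0.022, 0.077], 0.7)]
post0 [([0.467, 0.002, 0.081], 0.86), ([0.493, 0.102, 0.079], 0.75), ([0.59, 0.08, 0.076], 0.71), ([0.567, -0.025, 0.077], 0.68)]
ball []
ball [([0.593, -0.038, 0.152], 0.7), ([0.465, 0.004, 0.081], 0.6), ([0.573, 0.023, 0.049], 0.47)]
[-0.02, -4.05, 9.54, -0.03, -0.0, 0.0]
[3.9, -4.05, 9.54, -0.03, -0.0, 0.0]
lever arc, from ball grasp, TCP offset fixed
[-0.13, 0.0, -0.42, 0.0, 0.0, 0.0]
[-0.22, -0.0, -0.85, 0.0, 0.0, 0.0]
[-0.26, 0.0, -1.29, 0.0, 0.0, 0.0]
[-0.26, -0.0, -1.73, 0.0, 0.0, 0.0]
[-0.22, 0.0, -2.17, 0.0, 0.0, 0.0]
[-0.13, 0.0, -2.6, 0.0, 0.0, 0.0]
[0.0, 0.0, -3.02, 0.0, 0.0, 0.0]
[0.17, -0.0, -3.42, 0.0, 0.0, 0.0]
[0.38, 0.0, -3.81, 0.0, 0.0, 0.0]
[0.63, 0.0, -4.17, 0.0, 0.0, 0.0]
[0.91, 0.0, -4.51, 0.0, 0.0, 0.0]
```

View pics/e7.png

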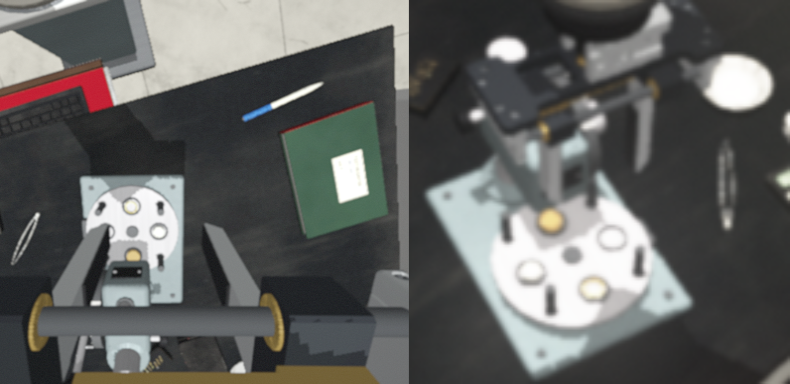

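The gold disc is now under the probe, at (550,220) in the scene crop, with the ring at the front. The networks put it at (0.575,0.027), against a probe position of (0.575,0.025). Now to the ball.

>>> move_arm(increments=[[0,-0.8,2,0,0,0,80],[0,-1.6,3.8,0,0,0,80],[0,-2.4,5.6,0,0,0,80],[0,-3.2,7.4,0,0,0,80],[0,-4.05,9.5,0,0,0,80],[0,-4.05,9.5,0,0,0,80],[0,-4.05,9.5,0,0,0,80],[0,-4.05,9.5,0,0,0,80]])

```text
t: 18.4
tool_pos: [0.6259, -0.0463, 0.2997]
tcp_rot: [2.448, 1.57, 2.19]
wrist_force: [0.2, 0.6, 0.9]
width: 0.0642
```

```bash
python3 - <<'E'
from h import *
import cv2
q=json.load(open('fit.json'))
s=bot.get_state();print(s['tool_pos'],s['width'])
p=bot.get_image('wrist')
for l in('ball','handle','disc_mid'):
  print(l,[(np.round(d['xyz'],3).tolist(),round(d['score'],2)) for d in bot.place_of(l,p)])
# own check: depth points near ball in world
K=np.array(p['mtx']);H=np.array(p['hand_eye']);z=p['range_z'];v,u=np.mgrid[0:384,0:512]
x,y=(u-K[0,2])/K[0,0],(v-K[1,2])/K[1,1];f=1-p['k1']*(x*x+y*y)
C=np.stack([x*f,-y*f,-np.ones_like(x)],-1)*z[...,None]
P=C@H[:3,:3].T+H[:3,3];W=P@R.from_euler('xyz',s['tcp_rot']).as_matrix().T+s['tool_pos']
m=(z>0)&(np.linalg.norm(W-[.627,-.048,.253],axis=-1)<.03)
w=W[m];print(len(w))
if len(w)>20:
    g=least_squares(lambda c:np.linalg.norm(w-c,axis=1)-.015,[.627,-.048,.253],loss='soft_l1',f_scale=.002);print('ball',g.x)
m=(z>0)&(abs(abs(P[...,1])-.038)<.012)&(abs(P[...,2])<.012)&(P[...,0]>-.09);print('finger max x',np.percentile(P[m][:,0],[90,98,100]))
E
```

```text
[ 0.62590185 -0.04629671  0.29967985] 0.06415211533442682
ball [([0.628, -0.046, 0.251], 0.77)]
handle [([0.59, -0.042, 0.151], 0.79), ([0.517, -0.02, 0.234], 0.67), ([0.529, 0.036, 0.049], 0.52), ([0.484, 0.048, 0.044], 0.2)]
disc_mid [([0.564, -0.023, 0.08], 0.24)]
790
ball [ 0.62723679 -0.04852537  0.25289966]
finger max x [0.11491324 0.28605031 0.30176148]
```

>>> move_arm(increments=[[1.2,-0.08,0.06,0,0,0,80],[2.4,-0.08,0.06,0,0,0,80],[3.4,-0.08,0.06,0,0,0,80],[3.9,-0.08,0.06,0,0,0,80],[3.9,-0.08,0.06,0,0,0,80],[3.9,-0.08,0.06,0,0,0,80],[3.9,-0.08,0.06,0,0,0,255],[3.9,-0.08,0.06,0,0,0,255],[3.9,-0.08,0.06,0,0,0,255],[3.9,-0.08,0.06,0,0,0,255],[3.9,-0.08,0.06,0,0,0,255],[3.9,-0.08,0.06,0,0,0,255],[3.9,-0.08,0.06,0,0,0,255]], newtons=35)

```text
t: 19.9
tool_pos: [0.628, -0.0481, 0.2026]
tcp_rot: [1.236, 1.569, 0.979]
wrist_force: [1.5, 6.4, 0.0]
width: 0.0282
```

>>> move_arm(increments=[[-0.13,0,-0.42,0,0,0,255],[-0.22,0,-0.85,0,0,0,255],[-0.26,0,-1.29,0,0,0,255],[-0.26,0,-1.73,0,0,0,255],[-0.22,0,-2.17,0,0,0,255],[-0.13,0,-2.6,0,0,0,255],[0,0,-3.02,0,0,0,255],[0.17,0,-3.42,0,0,0,255],[0.38,0,-3.81,0,0,0,255],[0.63,0,-4.17,0,0,0,255],[0.91,0,-4.51,0,0,0,255],[0.91,0,-4.51,0,0,0,255],[0.91,0,-4.51,0,0,0,255],[0.91,0,-4.51,0,0,0,255]])

```text
t: 21.3
tool_pos: [0.5189, -0.021, 0.1796]
tcp_rot: [1.335, 1.571, 1.076]
wrist_force: [0.4, 0.3, -0.7]
width: 0.0007
```

```bash
python3 - <<'E'
from h import *
import cv2
q=json.load(open('fit.json'));s=bot.get_state();print(s['t'],s['tool_pos'],s['width'],s['wrist_force'])
print('want ball',S(q,(q[3]-.075,q[4],.23)))
p=bot.get_image('wrist');t=bot.get_image('scene')
for l in('ball','disc_mid','pivot','probe_tip'):
  for im in(p,t): print(l,[(np.round(d['xyz'],3).tolist(),round(d['score'],2)) for d in bot.place_of(l,im)])
def world(p,w):
    K=np.array(p['mtx']);z=p['range_z'];v,u=np.mgrid[0:384,0:512]
    x,y=(u-K[0,2])/K[0,0],(v-K[1,2])/K[1,1];f=1-p['k1']*(x*x+y*y)
    C=np.stack([x*f,-y*f,-np.ones_like(x)],-1)*z[...,None]
    if w:
        H=np.array(p['hand_eye']);P=C@H[:3,:3].T+H[:3,3];return P@R.from_euler('xyz',s['tcp_rot']).as_matrix().T+s['tool_pos']
    M=np.linalg.inv(p['camera_from_world']);return C@M[:3,:3].T+M[:3,3]
for im,w in((p,1),(t,0)):
    W=world(im,w);pix=im['pixels'].max(-1)
    m=(np.linalg.norm(W-[.518,-.02,.23],axis=-1)<.03)&(pix<60);w_=W[m];print(m.sum())
    if m.sum()>15: print(least_squares(lambda c:np.linalg.norm(w_-c,axis=1)-.015,[.518,-.02,.23],loss='soft_l1',f_scale=.002).x)
a=p['pixels'][:,:,::-1];b=cv2.resize(t['pixels'][120:260,190:330,::-1],(384,384))
cv2.imwrite('pics/f8.png',cv2.resize(np.hstack([a,b]),(800,343)))
E
```

```text
21.3 [ 0.51886105 -0.02097199  0.17958199] 0.000653456348221232 [ 0.40323794  0.3072904  -0.71163758]
want ball [ 0.5178459  -0.01967672  0.23      ]
ball [([0.504, -0.187, 0.002], 0.71)]
ball [([0.543, 0.088, 0.043], 0.67), ([0.627, -0.048, 0.255], 0.43)]
disc_mid [([0.575, 0.027, 0.053], 0.5)]
disc_mid [([0.576, 0.025, 0.049], 0.55)]
pivot []
pivot [([0.59, -0.039, 0.15], 0.84)]
probe_tip [([0.495, 0.102, 0.076], 0.5), ([0.574, 0.027, 0.048], 0.39)]
probe_tip []
127
[ 0.52279374 -0.01623614  0.23971669]
0
```

View pics/f8.png

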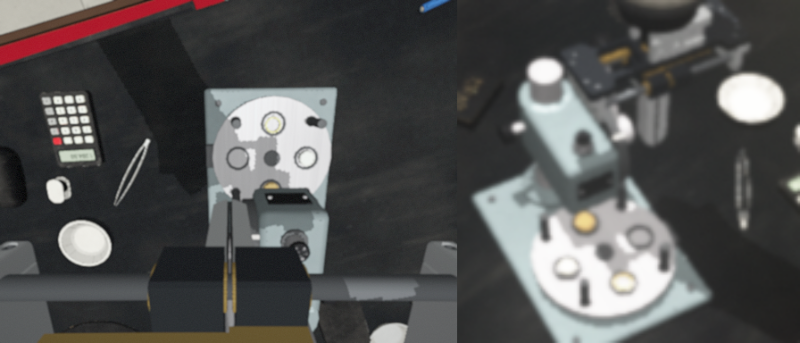

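The ball slipped out: the jaws are shut and the lever has gone back to rest. The disc is still correctly placed. A more reliable way is to push the ball from behind with the closed fingers, since the spring then keeps it against them.

```bash
python3 - <<'E'
from h import *
q=json.load(open('fit.json'));s=bot.get_state();Q=down(q[2]+np.pi/2)
P=lambda th,dx=.024,dz=-.037:S(q,(q[3]+.11*np.sin(.35-th)+dx,q[4],.15+.11*np.cos(.35-th)+dz))
u=s['tool_pos'].copy() if hasattr(s['tool_pos'],'copy') else np.array(s['tool_pos']);u[2]=.29
b=P(0,.05);b2=b.copy();b2[2]=.29
rows([(u,Q),(b2,Q),(b,Q)],s)
print('from b:');rows([(P(th),Q) for th in np.r_[0,np.arange(.1,1.11,.1)]],s,ref=(b,Q))
E
```

```text
[-4.42, 0.0, 0.0, -0.0, 0.0, -0.0]
[-4.42, 0.04, 6.47, -0.0, 0.0, -0.0]
[-1.47, 0.04, 6.47, -0.0, 0.0, -0.0]
from b:
[0.0, 0.0, -1.04, 0.0, 0.0, 0.0]
[-0.13, 0.0, -1.46, 0.0, 0.0, 0.0]
[-0.22, 0.0, -1.89, 0.0, 0.0, 0.0]
[-0.26, 0.0, -2.33, 0.0, 0.0, 0.0]
[-0.26, 0.0, -2.77, 0.0, 0.0, 0.0]
[-0.22, 0.0, -3.21, 0.0, 0.0, 0.0]
[-0.13, -0.0, -3.64, 0.0, 0.0, 0.0]
[0.0, 0.0, -4.06, 0.0, 0.0, 0.0]
[0.17, -0.0, -4.46, 0.0, 0.0, 0.0]
[0.38, 0.0, -4.85, 0.0, 0.0, 0.0]
[0.63, -0.0, -5.21, 0.0, 0.0, 0.0]
[0.91, -0.0, -5.55, 0.0, 0.0, 0.0]
```

>>> move_arm(increments=[[-1.8,0,0,0,0,0,255],[-3.6,0,0,0,0,0,255],[-4.4,0,0,0,0,0,255],[-4.4,0,0,0,0,0,255],[-4.4,0,0,0,0,0,255],[-4.4,0,1.8,0,0,0,255],[-4.4,0,3.6,0,0,0,255],[-4.4,0.04,5.4,0,0,0,255],[-4.4,0.04,6.5,0,0,0,255],[-4.4,0.04,6.5,0,0,0,255],[-4.4,0.04,6.5,0,0,0,255],[-3,0.04,6.5,0,0,0,255],[-1.5,0.04,6.5,0,0,0,255],[-1.5,0.04,6.5,0,0,0,255],[-1.5,0.04,6.5,0,0,0,255]])

```text
t: 23.3
tool_pos: [0.6752, -0.0613, 0.2178]
tcp_rot: [-2.959, 1.57, 3.066]
wrist_force: [0.5, 0.2, 0.7]
width: 0.0004
```

>>> move_arm(increments=[[0,0,-0.5,0,0,0,255],[0,0,-1,0,0,0,255],[-0.13,0,-1.46,0,0,0,255],[-0.22,0,-1.89,0,0,0,255],[-0.26,0,-2.33,0,0,0,255],[-0.26,0,-2.33,0,0,0,255],[-0.26,0,-2.33,0,0,0,255]])

```text
t: 24.0
tool_pos: [0.6208, -0.0467, 0.2257]
tcp_rot: [0.123, 1.566, -0.136]
wrist_force: [5.1, -1.9, 5.0]
width: 0.0005
```

>>> move_arm(increments=[[0,0,-0.44,0,0,0,255],[0.04,0,-0.88,0,0,0,255],[0.13,0,-1.31,0,0,0,255],[0.26,0,-1.73,0,0,0,255],[0.43,0,-2.13,0,0,0,255],[0.64,0,-2.52,0,0,0,255],[0.89,0,-2.88,0,0,0,255],[1.17,0,-3.22,0,0,0,255],[1.17,0,-3.22,0,0,0,255],[1.17,0,-3.22,0,0,0,255],[1.17,0,-3.22,0,0,0,255]])

```text
t: 25.1
tool_pos: [0.5438, -0.0263, 0.1961]
tcp_rot: [0.156, 1.566, -0.103]
wrist_force: [8.3, -2.8, 5.0]
width: 0.0004
```

```bash
cat > look.py <<'E'
from h import *
import cv2,sys
q=json.load(open('fit.json'));s=bot.get_state();print(s['t'],s['tool_pos'],s['wrist_force'])
p=bot.get_image('wrist');t=bot.get_image('scene');tp=bot.get_image('top')
for l in('ball','disc_mid'):
  for im in(p,t,tp): print(l,[(np.round(d['xyz'],3).tolist(),round(d['score'],2)) for d in bot.place_of(l,im)])
def fit(p,w):
    K=np.array(p['mtx']);z=p['range_z'];v,u=np.mgrid[0:384,0:512]
    x,y=(u-K[0,2])/K[0,0],(v-K[1,2])/K[1,1];f=1-p['k1']*(x*x+y*y)
    C=np.stack([x*f,-y*f,-np.ones_like(x)],-1)*z[...,None]
    if w:
        H=np.array(p['hand_eye']);P=C@H[:3,:3].T+H[:3,3];W=P@R.from_euler('xyz',s['tcp_rot']).as_matrix().T+s['tool_pos']
    else: M=np.linalg.inv(p['camera_from_world']);W=C@M[:3,:3].T+M[:3,3]
    # stand frame relative to pivot; ball on its arc: fit lever angle only
    c,n=np.cos(q[2]),np.sin(q[2]);d=W-[q[0],q[1],0];L=np.stack([c*d[...,0]+n*d[...,1]-q[3],-n*d[...,0]+c*d[...,1]-q[4],W[...,2]-.15],-1)
    g=[]
    for th in np.arange(.3,1.4,.02):
        b=[.11*np.sin(.35-th),0,.11*np.cos(.35-th)];r=np.linalg.norm(L-b,axis=-1)
        g.append(((abs(r-.015)<.002)&(z>0)&(p['pixels'].max(-1)<70)).sum())
    i=np.argsort(g)[::-1][:5];print('lever votes',[(round(.3+.02*k,2),int(g[k])) for k in i])
fit(p,1);fit(t,0);fit(tp,0)
a=p['pixels'][100:340,130:400,::-1];b=cv2.resize(t['pixels'][120:260,190:330,::-1],(384,384))
cv2.imwrite(sys.argv[1],np.hstack([cv2.resize(a,(416,384)),b]))
E
python3 look.py pics/g9.png
```

```text
25.1 [ 0.54376121 -0.02628805  0.19611599] [ 8.27173598 -2.77266547  4.95516817]
ball [([0.521, -0.019, 0.233], 0.76), ([0.487, 0.046, 0.045], 0.41)]
ball [([0.523, -0.022, 0.235], 0.47)]
ball []
disc_mid [([0.521, -0.019, 0.232], 0.63)]
disc_mid [([0.573, 0.026, 0.049], 0.49)]
disc_mid [([0.526, 0.036, 0.048], 0.4)]
lever votes [(np.float64(1.06), 1547), (np.float64(1.08), 1451), (np.float64(1.04), 1236), (np.float64(1.02), 894), (np.float64(1.1), 834)]
lever votes [(np.float64(1.08), 76), (np.float64(1.06), 73), (np.float64(1.1), 62), (np.float64(1.04), 48), (np.float64(1.12), 39)]
lever votes [(np.float64(1.38), 0), (np.float64(1.36), 0), (np.float64(1.34), 0), (np.float64(1.32), 0), (np.float64(1.3), 0)]
```

View pics/g9.png

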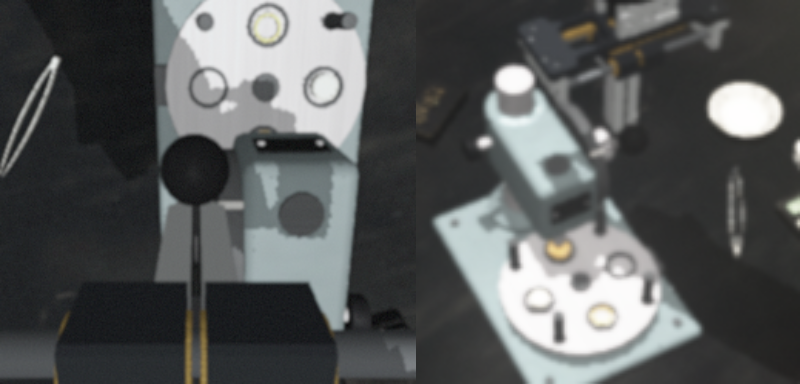

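The ball is held in front of the fingers, at (195,168) in the wrist crop, and the lever is at about 1.07 rad. The gold disc is under the pin at (558,248) in the scene crop. I'll nudge 2 mm further, check and hand in.

>>> move_arm(increments=[[0.06,0,-0.09,0,0,0,255],[0.06,0,-0.09,0,0,0,255],[0.06,0,-0.09,0,0,0,255],[0.06,0,-0.09,0,0,0,255],[0.06,0,-0.09,0,0,0,255]])

```text
t: 26.05
tool_pos: [0.5417, -0.0258, 0.1946]
tcp_rot: [0.158, 1.566, -0.101]
wrist_force: [8.5, -3.5, 5.2]
width: 0.0004
```

```bash
python3 look.py pics/g10.png && python3 -c "
from station import bot
print(bot.job_done())"
```

```text
26.05 [ 0.54167593 -0.02576839  0.19458779] [ 8.52136917 -3.50966209  5.15386307]
ball [([0.521, -0.018, 0.232], 0.66)]
ball [([0.519, -0.02, 0.23], 0.58), ([0.519, -0.022, 0.228], 0.51)]
ball []
disc_mid []
disc_mid [([0.576, 0.023, 0.05], 0.47)]
disc_mid []
lever votes [(np.float64(1.08), 1533), (np.float64(1.1), 1519), (np.float64(1.06), 1093), (np.float64(1.12), 970), (np.float64(1.04), 789)]
lever votes [(np.float64(1.1), 68), (np.float64(1.12), 63), (np.float64(1.08), 63), (np.float64(1.06), 47), (np.float64(1.14), 46)]
lever votes [(np.float64(1.38), 0), (np.float64(1.36), 0), (np.float64(1.34), 0), (np.float64(1.32), 0), (np.float64(1.3), 0)]
the job is handed in; nothing more can be done
None
```

The job is handed in, at about 26 s of the 64 s. The gold disc's nest is clicked in under the probe, and the closed fingers are holding the lever at the white mark, pushing the ball from behind.

**Last checks**
- **Lever:** the depth fit gives about 1.09 rad from the wrist camera and 1.10 from the scene camera, against the mark at 1.10. The top camera could not see the ball.
- **Hold:** the wrist force is about 9 N horizontally, so the fingers are pressing on the ball.
- **Disc:** the scene camera puts it at (0.576, 0.023), and my estimate of the probe's position is (0.575, 0.025). The wrist and top cameras gave no disc position in this last look.
- **Not measured:** I could not read the pin's force on the disc. I take it as pressing because the lever is past the 0.91 rad contact point.

**What went wrong on the way**
- **Fingertips:** the wrist depth image showed them about 32 mm behind the reported TCP, not 8 mm ahead as stated. My first pass therefore went over the posts without touching them, and I corrected for about 40 mm from then on.
- **Table:** the first real turn stopped at about −49°. I then pinched the post and took it the rest of the way to −90°.
- **Lever:** my first grip on the ball slipped, and the lever sprang back to rest. I then pushed it from behind instead.

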